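Open the inkstone case to the line and block its gap

TASK

First pull the stiff sliding lid of the inkstone case open until its edge stands at the red line on the case, and leave it there. Then lift the green packing block, the one that fits, out of the rack by its ends and stand it on the blue felt mat; let go, take it again by its broad faces and set it fully down in the gap between the two inkstones so that they cannot shift. Leave the two other blocks, the ink bowl and the water pot alone.

Things in the scene. Friction and masses are not known exactly. Their poses are not given: they have to be found in the camera images.
- case: Fixed dark wooden case, open at the top under its lid: 86 mm (x) by 256 mm (y), side walls 64 mm high plus 11 mm thin rails that guide the lid (75 mm to the top of the rails). Origin: centre of the underside. The lid slides along the case's own +y. Inside it is 70 mm wide in x; floor 6 mm thick; the front bay reaches from y = -120 to 0 mm, then a 12 mm partition (y 0 to 12), then the empty back bay.
- bay_floor (a point): Centre of the front bay's floor (6 mm above the table, y = -60 mm in the case frame; axes as the case). The bay is 70 mm (x) by 120 mm (y). The two inkstones lie at its -y and +y ends; the gap between them is about 32 mm wide in y and lies near the bay's centre.
- red_line (a point): Red line, 4 mm wide, painted across both rails and down both sides of the case over the middle of the partition (y = +6 mm in the case frame); the point lies midway between the rails.
- lid (a joint): How far the pale wooden lid is open, in m: 0 fully shut, 0.165 the end of its travel, growing as it moves along the case's +y. Its edge is at the red line at 0.126. It starts 0 to 40 mm open, resists with about 8 N of friction and stays where it is left.
- lid_grip (a point): Point on the lid's pull rib, to be pinched from above: the rib is an upright wooden bar 14 mm thick (in the case's y), 56 mm long (in x) and 30 mm tall; the point is at its middle, 22 mm above the lid's top face, 8 mm below the rib's top. Lid top face is 70.5 mm above the table. Axes as the case. It moves with the lid.
- lid_edge (a point): Middle of the lid's -y edge, at its top face: the edge that must come to the red line. Moves with the lid.
- green_center (a point): Centre (half-way up) of the green packing block: 60 mm (its x) by 27 mm (its y) by 54 mm tall, 40 to 85 g, standing in the rack. Its ends are its +-x faces, its broad faces the +-y faces. This is the one that fits the gap. In the case its x lies along the case's x (either way round) and its top ends 4 mm below the top of the side walls, 34 mm above the inkstones.
- blue_center (a point): Centre of the blue block, 60 by 22 by 54 mm: too thin; leave it in the rack.
- red_center (a point): Centre of the red block, 60 by 35 by 54 mm: too thick; leave it in the rack.
- rack: Fixed plywood rack, 44 mm (x) by 134 mm (y); origin: centre of the underside. Base 6 mm thick with low ribs (top 20 mm above the table) between three slots 42 mm apart in y; the three blocks stand in the slots in any order, their ends sticking out 8 mm beyond the base at +-x, with too little room between them for a finger.
- mat: Fixed blue felt mat, 110 by 110 mm, 3 mm thick; origin: centre of the underside.
- stone_a_center (a point): Centre of the inkstone at the -y end of the front bay: loose black slab 64 mm (x) by 44 mm (y) by 20 mm tall, about 150 g, lying flat on the bay floor (top 26 mm above the table).
- stone_b_center (a point): Centre of the other inkstone, the same size, at the +y end of the front bay beside the partition.
- ink_bowl: Loose black bowl, 110 mm across, 45 mm tall; origin: centre of the underside.
- water_pot: Loose white ceramic pot, 84 mm across, 55 mm tall; origin: centre of the underside.

How it is judged:
On the way, in this order (a step that is already met when the one before it is completed fails the run):
1. the lid is open with its edge within 7 mm of the red line (value of joint lid between 0.119 and 0.133 m), for 0.2 s.
2. the green block stands on the blue mat, let go (x of green_center in the frame of mat between -0.056 and 0.056 m and y of green_center in the frame of mat between -0.056 and 0.056 m and height (world z) of green_center between 0.026 and 0.034 m and angle between green_center's own z axis and vertical below 0.12 rad and contact force between green_block and the fingers below 0.1 N), for 0.2 s.
At the end, for the whole second after the job is handed in: Lid edge within 7 mm of the red line; green block upright (0.1 rad), square across the case and fully down on the front bay's floor (centre 27 +-4 mm above it) between the inkstones, within 7 mm of mid-width, released, at rest; both inkstones flat at the two ends of the bay (all of step 1 and x of green_center in the frame of bay_floor between -0.007 and 0.007 m and y of green_center in the frame of bay_floor between -0.009 and 0.009 m and z of green_center in the frame of bay_floor between 0.023 and 0.031 m and angle between each of green_center, stone_a_center, stone_b_center's own z axis and vertical below 0.1 rad and angle between the x axis of green_center and the x axis of case, either way round below 0.15 rad and linear speed of green_block below 0.02 m/s and y of stone_a_center in the frame of bay_floor between -0.045 and -0.028 m and z of stone_a_center in the frame of bay_floor between 0.006 and 0.014 m and y of stone_b_center in the frame of bay_floor between 0.028 and 0.045 m and z of stone_b_center in the frame of bay_floor between 0.006 and 0.014 m); the robot touches nothing.
It fails at once if one of the other blocks is moved more than 25 mm (distance of any of blue_center, red_center from where it was at the start of the episode above 0.025 m).
It fails at once if the ink bowl or the water pot is moved more than 25 mm (distance of any of ink_bowl, water_pot from where it was at the start of the episode above 0.025 m).
It also fails if it takes over 72 s, if anything falls off the work surface, if the arm or the gripper's body presses on something with over 40 N, if the wrist force passes 120 N, or if a joint passes its speed limit or range.

ROBOT

A 7-joint arm with a two-finger parallel gripper is mounted at the origin on the work surface. World frame = base frame: x ahead of the robot, y to its left, z up, the work surface at z = 0. Lengths are in m, angles in rad, forces in N, time in s.
With the tool pointing down it reaches from about 0.4 to 0.9 m from the base axis. Payload 5.5 kg.
Tool frame: the origin (TCP) lies midway between the tips of the shut fingers; the grasp point (between the pads) lies 19 mm behind it (env.grip_point_offset is the distance from the TCP to the grasp point, in m); z points along the fingers, x is the direction in which the jaws open and shut, and the axes are right-handed (so a half turn about z gives the same grasp; the last joint's range is limited). The gripper opens to 92 mm and grips with 3 to 60 N. Pads are 19 mm wide; open, the fingers measure 130 mm over their backs; the gripper's body (75 mm by 190 mm) begins 47 mm behind the grasp point.
Start: joints at [1.6, 0.501, -0.427, 1.55, 0.221, 1.138, -0.21], TCP at [0.151, -0.632, 0.227] pointing down, gripper open.
Joint ranges: [-2.88, 2.88], [-0.31, 2.03], [-1.54, 1.56], [0.2, 2.42], [-1.41, 4.55], [0.19, 2.02], [-2.57, 2.57]. Speed limits (rad/s): [2.57, 2.57, 3.14, 3.14, 3.14, 3.14, 3.14].

INTERFACE

Orientations are given as a unit quaternion [w, x, y, z].
In Python, from rig import env gives the robot as it stands. The module is installed in compiled form; this text tells all that it offers.
- The arm moves only by the tool play_rows, never from a script. Its argument "moves" is a list of rows, each a list of 5 numbers: the shift along the world's x, y, z in cm, then the turn about the world's z in degrees, then the opening, from -1 (shut) to 1 (fully open). In form: [[x, y, z, spin, jaw], ...]. A call has 1 to 12 rows; each row shifts and turns the commanded pose from where the row before left it; what a row does not reach is not made up. A row lasts 1/8 s, in which the tool goes at most 62.5 mm and 10.7 degrees, less where a joint would pass 70% of its speed; a pose out of reach is approached as far as the arm can. A call with a gripper value outside its range is refused whole. The fingers move at their own pace and stop on an object; "squeeze" is the grip in N (left out, the last holds). Time passes only in rows, so rows that do not move let the fingers close. It gives the time, the measured TCP pose, the force and the opening at its end, in the units of the state.
- env.read_state(): the state, without advancing time (a new reading comes with each control period).
- env.camera(name): name is "side" or "top" or "wrist"; returns a dict with "img" (400x640x3 uint8, red, green, blue), "fx", "fy", "cx", "cy" (pixels), "T" (4x4, takes a point from camera to world coordinates). Camera axes: x right, y up, looking along -z (the intrinsics and any distortion apply to the point x, -y, -z); pixel columns grow to the right and rows downward; lengths in m; the calibration is good to about 2 mm. A picture is of the moment at which its call begins. There is no depth.
- env.hand_in(): hands the job in, once; it reports no verdict.
The state is a dict: "clock": time; "qpos": joint angles; "qd": joint speeds; "joint_efforts": joint torques, N m; "eef_pos": TCP position; "orientation": TCP orientation; "contact_force": force on the tool from outside, world axes, zero at the start; "ft_torque": the same for the moment, N m; "gripper_width": finger opening in m.
Only numpy, scipy, OpenCV 4.12 (cv2) and the standard library are available. Lean on these libraries where they do the work, as an engineer would, in place of code of your own. Each camera call takes 0.05 s, during which the arm holds its last target. There are 200 camera calls.

## Working session

There is one attempt and no reset: what is moved stays moved. The work goes in short steps, Python scripts to look and compute and a tool call to move; the robot and the scene stay as the last step left them, time stands still between calls to the robot, and variables do not carry over. Pictures are saved under pics/ and viewed, about 8 in all and at most 12, crops included, and the job is handed in when it is done.

Besides the shell and the picture viewer there is one more tool, called after "Call:" in YAML: its name, and indented under it one key for each argument. play_rows: Moves the arm, as the interface text tells. Its arguments: {"type":"object","properties":{"moves":{"type":"array"},"squeeze":{"type":"number"}},"required":["moves"]}

```bash
mkdir -p pics; cat > h.py <<'E'
import numpy as np, cv2
from rig import env
def snap(name,fn=None):
    c=env.camera(name)
    if fn: cv2.imwrite('pics/'+fn,c['img'][:,:,::-1])
    return c
def ray(c,u,v):
    T=np.array(c['T']); d=T[:3,:3]@np.array([(u-c['cx'])/c['fx'],-(v-c['cy'])/c['fy'],-1.])
    return T[:3,3],d
def onz(c,u,v,z):
    o,d=ray(c,u,v); return o+d*(z-o[2])/d[2]
def proj(c,p):
    T=np.array(c['T']); q=T[:3,:3].T@(np.array(p)-T[:3,3]); return np.array([c['cx']+c['fx']*q[0]/-q[2], c['cy']-c['fy']*q[1]/-q[2]])
E
python3 - <<'E'
from h import *
print(env.read_state())
for n in ('top','side'):
    c=snap(n,n+'0.png'); print(n,[k for k in c], c['fx'],c['fy'],c['cx'],c['cy'],np.round(c['T'],3).tolist(),{k:v for k,v in c.items() if k not in('img','T')})
E
```

```text
{'clock': 0.0, 'qpos': array([ 1.6001837 ,  0.50181342, -0.42675966,  1.55144498,  0.22078494,
        1.13825854, -0.21028233]), 'qd': array([ 0.00062226,  0.00060791, -0.00023597, -0.00028038, -0.00192149,
        0.00145995,  0.00104143]), 'joint_efforts': array([-2.62740086e-04, -5.66594446e+01, -5.81638008e+00, -2.79111528e+01,
       -6.87178527e-02,  3.08394420e-02,  2.43503018e-04]), 'eef_pos': array([ 0.15038367, -0.63166285,  0.22569922]), 'orientation': array([-6.06693931e-04,  7.84768597e-01, -6.19788165e-01, -7.15649787e-04]), 'contact_force': array([-0.05678933, -0.07559912,  0.49261019]), 'ft_torque': array([ 0.01422782, -0.04925818,  0.01010723]), 'gripper_width': 0.09141898154239701}
top ['img', 'fx', 'fy', 'cx', 'cy', 'T'] 516.6621351874237 516.6621351874237 315.5308531531657 193.57755668537348 [[-0.012, 0.993, -0.116, 0.441], [-1.0, -0.012, 0.003, -0.032], [0.001, 0.116, 0.993, 1.094], [0.0, 0.0, 0.0, 1.0]] {'fx': 516.6621351874237, 'fy': 516.6621351874237, 'cx': 315.5308531531657, 'cy': 193.57755668537348}
side ['img', 'fx', 'fy', 'cx', 'cy', 'T'] 371.18113119743117 371.18113119743117 323.7065683258755 199.03502051189938 [[0.916, 0.214, -0.338, 0.22], [-0.4, 0.517, -0.757, -0.754], [0.013, 0.829, 0.559, 0.619], [0.0, 0.0, 0.0, 1.0]] {'fx': 371.18113119743117, 'fy': 371.18113119743117, 'cx': 323.7065683258755, 'cy': 199.03502051189938}
```

View pics/top0.png

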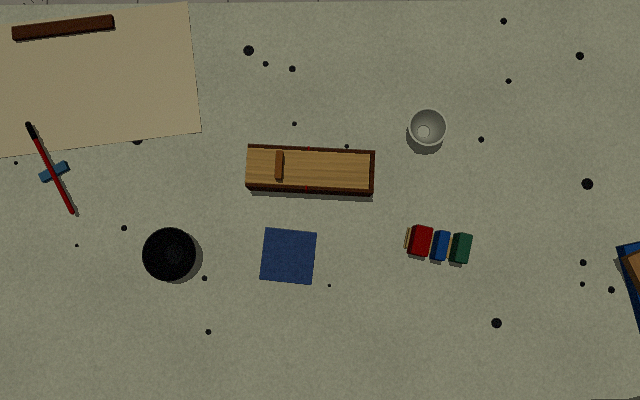

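View pics/side0.png

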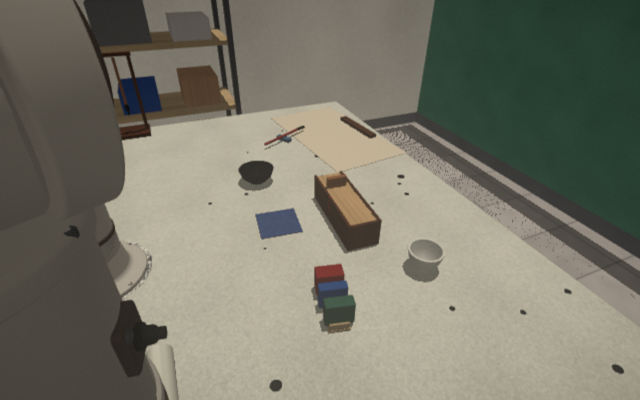

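The top view shows the case at px (246–375, 145–195) with its pull rib at (279,165). The mat is at (289,256) and the rack at (440,245), ordered red, blue, green from left to right. The pot is at (427,128) and the bowl at (169,255). The side view agrees.

```bash
python3 - <<'E'
from h import *
c=snap('top'); im=c['img'][:,:,::-1]
cr=im[130:290,235:485]; cr=cv2.convertScaleAbs(cv2.resize(cr,None,fx=3.2,fy=3.2,interpolation=cv2.INTER_CUBIC),alpha=1.8)
cv2.imwrite('pics/crop1.png',cr)
hsv=cv2.cvtColor(im,cv2.COLOR_BGR2HSV); H,S,V=cv2.split(hsv)
def rect(mask,box,name,z):
    m=np.zeros(mask.shape,np.uint8); x0,y0,x1,y1=box; m[y0:y1,x0:x1]=mask[y0:y1,x0:x1]*255
    m=cv2.morphologyEx(m,cv2.MORPH_OPEN,np.ones((2,2)))
    cs,_=cv2.findContours(m,cv2.RETR_EXTERNAL,cv2.CHAIN_APPROX_NONE); k=max(cs,key=cv2.contourArea)
    r=cv2.minAreaRect(k); P=np.array([onz(c,u,v,z)[:2] for u,v in cv2.boxPoints(r)])
    e1=P[1]-P[0];e2=P[2]-P[1]; 
    print(name,'px',np.round(r[0],1),'world',np.round(onz(c,*r[0],z),4),'sides',np.round([np.linalg.norm(e1),np.linalg.norm(e2)],4),'ang',np.round(np.degrees([np.arctan2(e1[1],e1[0]),np.arctan2(e2[1],e2[0])]),1))
rect((H>100)&(H<125)&(S>90),(250,215,330,295),'mat',.003)
rect((H>60)&(H<95)&(S>70),(445,225,480,270),'green',.06)
rect((H>100)&(H<125)&(S>90),(425,225,455,270),'blue',.06)
rect(((H<8)|(H>172))&(S>110),(404,220,436,262),'red',.06)
rect((H>8)&(H<25)&(S>60)&(V>90),(240,140,378,197),'lid',.0705)
rect((S>95)&(V<120),(240,138,380,200),'case',.07)
# lid-level row profile
for v in (158,165,175): print(v,[(u,tuple(int(t) for t in im[v,u])) for u in list(range(270,290))])
E
```

```text
mat px [288.7 256.6] world [0.4354 0.0234 0.003 ] sides [0.1087 0.1107] ang [ -6.4 -97. ]
green px [461.5 248.5] world [ 0.4476 -0.3237  0.06  ] sides [0.0602 0.0374] ang [ -13.7 -102. ]
blue px [440.7 245.9] world [ 0.4531 -0.2825  0.06  ] sides [0.0605 0.0314] ang [ -14.3 -102.8]
red px [420.8 241.2] world [ 0.463  -0.2431  0.06  ] sides [0.0614 0.0418] ang [ -14.7 -103.5]
lid px [326.4 169.9] world [ 0.6075 -0.0567  0.0705] sides [0.0709 0.1747] ang [ -3.4 -93.9]
case px [310.7 170.7] world [ 0.6063 -0.0251  0.07  ] sides [0.0959 0.2597] ang [ -2.7 -93.7]
158 [(270, (52, 97, 127)), (271, (52, 94, 123)), (272, (55, 97, 128)), (273, (48, 98, 121)), (274, (56, 103, 130)), (275, (33, 62, 87)), (276, (16, 51, 86)), (277, (22, 50, 86)), (278, (14, 52, 88)), (279, (15, 51, 87)), (280, (22, 54, 91)), (281, (2, 55, 95)), (282, (0, 30, 52)), (283, (20, 30, 38)), (284, (22, 42, 50)), (285, (53, 101, 129)), (286, (57, 96, 125)), (287, (55, 97, 125)), (288, (50, 97, 124)), (289, (53, 96, 125))]
165 [(270, (52, 100, 125)), (271, (49, 98, 123)), (272, (55, 97, 124)), (273, (60, 101, 128)), (274, (58, 101, 128)), (275, (25, 58, 86)), (276, (18, 55, 88)), (277, (26, 52, 92)), (278, (22, 52, 88)), (279, (19, 50, 87)), (280, (17, 53, 89)), (281, (19, 53, 91)), (282, (17, 22, 32)), (283, (4, 30, 43)), (284, (52, 99, 125)), (285, (45, 94, 123)), (286, (52, 97, 122)), (287, (48, 95, 123)), (288, (50, 95, 119)), (289, (54, 95, 124))]
175 [(270, (47, 85, 109)), (271, (38, 84, 105)), (272, (52, 89, 115)), (273, (49, 88, 110)), (274, (25, 55, 79)), (275, (25, 53, 94)), (276, (21, 56, 91)), (277, (20, 55, 89)), (278, (19, 54, 89)), (279, (20, 55, 91)), (280, (13, 57, 101)), (281, (12, 31, 53)), (282, (12, 20, 27)), (283, (20, 43, 50)), (284, (37, 86, 113)), (285, (49, 91, 117)), (286, (50, 93, 119)), (287, (48, 90, 119)), (288, (50, 93, 116)), (289, (48, 94, 118))]
```

View pics/crop1.png

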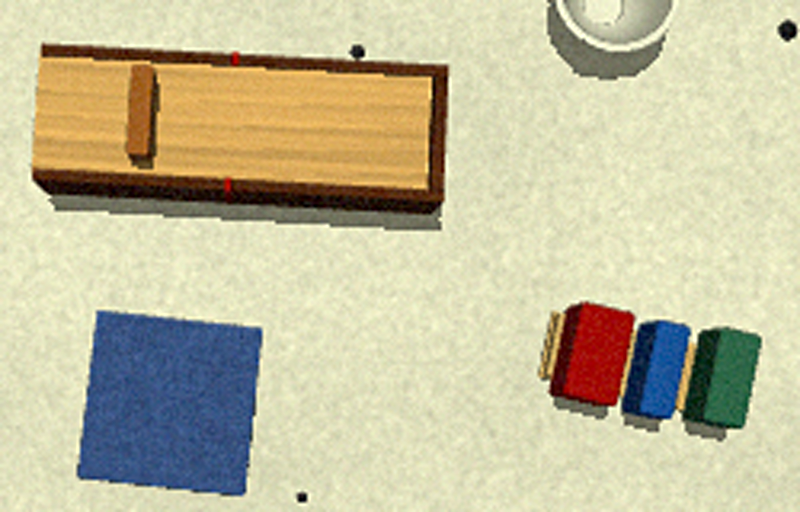

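The crop shows the red marks at px ≈ (308.4,148.1) and (306,188). The lid's -y edge is at column ≈369, and the rib top spans columns 275–282. So the case's +y points along world +y, and the case is turned about -4°. The green block is the rightmost one. Next I'll refine the top faces.

```bash
python3 - <<'E'
from h import *
ims=[snap('top') for _ in range(4)]; c=ims[0]
im=np.mean([k['img'] for k in ims],0).astype(np.uint8)[:,:,::-1].copy()
hsv=cv2.cvtColor(im,cv2.COLOR_BGR2HSV); H,S,V=cv2.split(hsv)
def rect(mask,box,name,z):
    m=np.zeros(mask.shape,np.uint8); x0,y0,x1,y1=box; m[y0:y1,x0:x1]=mask[y0:y1,x0:x1]*255
    cs,_=cv2.findContours(cv2.resize(m,None,fx=4,fy=4,interpolation=cv2.INTER_LINEAR)//128*255,cv2.RETR_EXTERNAL,cv2.CHAIN_APPROX_NONE); k=max(cs,key=cv2.contourArea)
    r=cv2.minAreaRect(k); b=(cv2.boxPoints(r)+.5)/4-.5; P=np.array([onz(c,u,v,z)[:2] for u,v in b])
    e1=P[1]-P[0];e2=P[2]-P[1]; 
    print(name,'world',np.round(P.mean(0),4),'sides',np.round([np.linalg.norm(e1),np.linalg.norm(e2)],4),'ang',np.round(np.degrees([np.arctan2(e1[1],e1[0]),np.arctan2(e2[1],e2[0])]),1),'px',np.round(b.mean(0),1))
g=(H>60)&(H<95)&(S>70)
for t in (40,50,60): rect(g&(V>t),(445,225,480,270),'greentop%d'%t,.06)
print(np.sort(V[240:256,452:475],axis=1)[::4].tolist())
rib=(S>140)&(V>70)&(V<108)
rect(rib,(271,148,286,184),'ribtop',.1005)
rr=((H<6)|(H>174))&(S>170)&(V>80)
ys,xs=np.nonzero(rr[140:200,295:320]); ys+=140; xs+=295
L=[]
for sel in (ys<165,ys>=165):
    if sel.any():
        u,v=xs[sel].mean(),ys[sel].mean(); L.append(onz(c,u,v,.075)); print('red',u,v,sel.sum(),L[-1])
rect((H>8)&(H<25)&(S>60)&(V>100),(284,140,378,197),'lidpart',.0705)
for v in (160,170,180): print(v,[(u,int(V[v,u])) for u in range(362,378)])
for u in (310,330,350): print(u,[(v,int(V[v,u]),int(S[v,u])) for v in list(range(143,156))+list(range(182,198))])
E
```

```text
greentop40 world [ 0.4496 -0.3278] sides [0.0595 0.0273] ang [ -13.8 -102. ] px [463.5 247.5]
greentop50 world [ 0.4499 -0.3282] sides [0.0587 0.0265] ang [ -13.8 -102. ] px [463.7 247.3]
greentop60 world [ 0.4208 -0.3334] sides [0.0014 0.0014] ang [ -46.9 -136.4] px [467. 262.]
[[18, 22, 22, 23, 24, 24, 41, 49, 52, 53, 53, 55, 56, 56, 57, 57, 57, 57, 57, 58, 95, 126, 128], [18, 20, 20, 22, 22, 24, 48, 51, 53, 54, 55, 55, 56, 56, 57, 58, 58, 59, 59, 102, 128, 129, 129], [17, 21, 22, 22, 23, 47, 54, 55, 55, 55, 56, 56, 56, 56, 57, 58, 58, 59, 59, 129, 130, 131, 131], [20, 22, 23, 26, 44, 54, 54, 55, 56, 56, 56, 56, 56, 57, 57, 58, 59, 60, 123, 124, 126, 126, 135]]
ribtop world [0.6163 0.0383] sides [0.0559 0.0165] ang [ -5.5 -96.2] px [277.9 163.5]
red 308.0 148.0 3 [ 0.65159031 -0.02027563  0.075     ]
red 305.5 187.0 6 [ 0.57275149 -0.01449969  0.075     ]
lidpart world [ 0.6097 -0.0556] sides [0.0723 0.174 ] ang [ -3.3 -93.8] px [325.9 168.8]
160 [(362, 122), (363, 122), (364, 123), (365, 119), (366, 122), (367, 119), (368, 123), (369, 135), (370, 24), (371, 43), (372, 45), (373, 4
[... 1158 characters left out ...]
 (184, 124, 146), (185, 120, 149), (186, 127, 147), (187, 54, 165), (188, 42, 213), (189, 46, 205), (190, 35, 197), (191, 18, 184), (192, 14, 237), (193, 11, 232), (194, 11, 232), (195, 66, 42), (196, 64, 40), (197, 62, 41)]
350 [(143, 123, 44), (144, 121, 44), (145, 123, 41), (146, 126, 43), (147, 128, 46), (148, 131, 35), (149, 51, 145), (150, 45, 232), (151, 47, 244), (152, 40, 179), (153, 131, 148), (154, 128, 145), (155, 119, 148), (182, 126, 152), (183, 124, 152), (184, 107, 148), (185, 114, 150), (186, 122, 153), (187, 131, 150), (188, 72, 174), (189, 45, 227), (190, 52, 206), (191, 44, 214), (192, 23, 166), (193, 13, 235), (194, 15, 238), (195, 11, 232), (196, 64, 36), (197, 64, 40)]
```

Call:
play_rows:
  moves:
    - [2.9, 4.2, 0, -1.5, 1]
    - [2.9, 4.2, 0, -1.5, 1]
    - [2.9, 4.2, 0, -1.5, 1]
    - [2.9, 4.2, 0, -1.5, 1]
    - [2.9, 4.2, 0, -1.5, 1]
    - [2.9, 4.2, 0, -1.5, 1]
    - [2.9, 4.2, 0, -1.5, 1]
    - [2.9, 4.2, 0, -1.5, 1]
    - [2.9, 4.2, 0, -1.5, 1]
    - [2.9, 4.2, 0, -1.5, 1]
    - [2.9, 4.2, 0, -1.1, 1]
    - [2.9, 4.2, 0, -1.1, 1]
  squeeze: 40

```text
clock: 1.85
eef_pos: [0.4995, -0.1271, 0.227]
orientation: [0.0, -0.683, 0.731, -0.0]
contact_force: [0.4, -0.9, 0.5]
gripper_width: 0.0918
```

```bash
cat >> h.py <<'E'
def pose():
    s=env.read_state(); w,x,y,z=s['orientation']; a=np.degrees(np.arctan2(2*(x*y+w*z),1-2*(y*y+z*z)))
    print('t %.2f'%s['clock'],'tcp',np.round(s['eef_pos'],4),'jawang %.2f'%a,'w %.4f'%s['gripper_width'],'F',np.round(s['contact_force'],1),'q',np.round(s['qpos'],2)); return s
E
python3 - <<'E'
from h import *
pose(); c=snap('top')
for u,v in ((369.5,160),(368.6,170),(368.4,180)): print(onz(c,u,v,.0705))
E
```

```text
t 1.85 tcp [ 0.4995 -0.1271  0.227 ] jawang -93.86 w 0.0918 F [ 0.4 -0.9  0.5] q [ 0.79  0.3  -0.7   1.88  0.22  1.04 -1.64]
[ 0.62654935 -0.1435952   0.0705    ]
[ 0.60622853 -0.14130262  0.0705    ]
[ 0.58598325 -0.14042131  0.0705    ]
```

Call:
play_rows:
  moves:
    - [2.9, 4.1, 0, 0, 1]
    - [2.9, 4.1, 0, 0, 1]
    - [2.9, 4.1, 0, 0, 1]
    - [2.9, 4.1, -2, 0, 0.2]
    - [0, 0, -4, 0, 0]
    - [0, 0, -4, 0, 0]
    - [0, 0, -3, 0, 0]
    - [0, 0, -1, 0, 0]
    - [0, 0, 0, 0, 0]

```text
clock: 3.02
eef_pos: [0.6146, 0.0356, 0.0867]
orientation: [-0.0, -0.683, 0.73, 0.0]
contact_force: [-0.5, -0.6, 0.8]
gripper_width: 0.0461
```

```bash
python3 - <<'E'
from h import *
pose(); c=snap('wrist','w1.png'); snap('side')
E
```

```text
t 3.02 tcp [0.6146 0.0356 0.0867] jawang -93.80 w 0.0461 F [-0.5 -0.6  0.8] q [ 0.35  0.66 -0.62  1.74  0.47  0.9  -2.11]
```

View pics/w1.png

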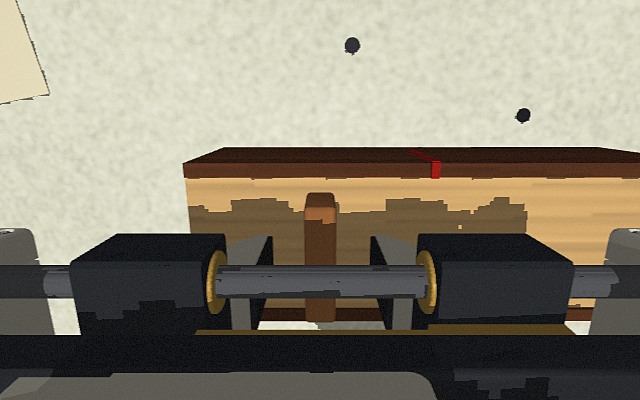

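The wrist view shows the rib (column ≈320) standing midway between the two finger pads (240 and 395). I'll lower and pinch.

Call:
play_rows:
  moves:
    - [0, 0.2, -1, 0, 0]
    - [0, 0, 0, 0, -1]
    - [0, 0, 0, 0, -1]
    - [0, 0, 0, 0, -1]
    - [0, 0, 0, 0, -1]
  squeeze: 45

```text
clock: 3.75
eef_pos: [0.6147, 0.0366, 0.0769]
orientation: [-0.0, -0.683, 0.73, -0.001]
contact_force: [0.5, -2.2, 1.3]
gripper_width: 0.0137
```

```bash
python3 - <<'E'
from h import *
pose()
E
```

```text
t 3.75 tcp [0.6147 0.0366 0.0769] jawang -93.84 w 0.0137 F [ 0.5 -2.2  1.3] q [ 0.34  0.67 -0.61  1.74  0.48  0.88 -2.12]
```

Call:
play_rows:
  moves:
    - [0.03, 0.5, 0, 0, -1]
    - [0.08, 1.2, 0, 0, -1]
    - [0.08, 1.2, 0, 0, -1]
    - [0.08, 1.2, 0, 0, -1]
    - [0.08, 1.2, 0, 0, -1]
    - [0.08, 1.2, 0, 0, -1]
    - [0.08, 1.2, 0, 0, -1]
    - [0.08, 1.2, 0, 0, -1]
    - [0.08, 1.2, 0, 0, -1]
    - [0.08, 1.2, 0, 0, -1]
    - [0.03, 0.5, 0, 0, -1]
    - [0, 0, 0, 0, -1]

```text
clock: 5.25
eef_pos: [0.6224, 0.1532, 0.0769]
orientation: [-0.002, -0.683, 0.731, -0.001]
contact_force: [-2.4, -5.5, 3.4]
gripper_width: 0.0136
```

```bash
python3 - <<'E'
from h import *
pose(); c=snap('top','t2.png'); im=c['img'][:,:,::-1]
cv2.imwrite('pics/t2c.png',cv2.convertScaleAbs(cv2.resize(im[130:210,220:390],None,fx=4.5,fy=4.5,interpolation=cv2.INTER_CUBIC),alpha=1.8))
E
```

```text
t 5.25 tcp [0.6224 0.1532 0.0769] jawang -93.88 w 0.0136 F [-2.4 -5.5  3.4] q [ 0.15  0.71 -0.61  1.68  0.49  0.92 -2.29]
```

View pics/t2c.png

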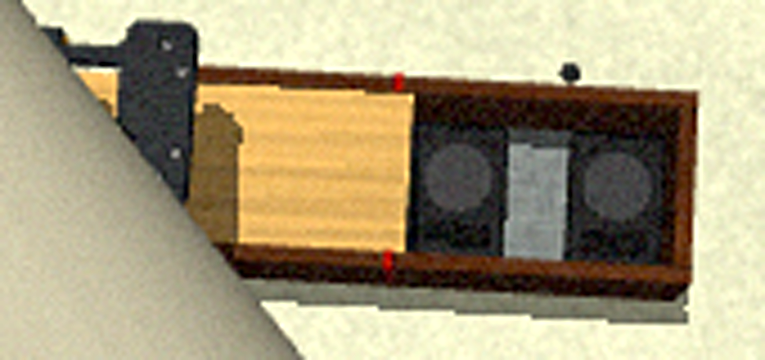

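The crop shows the lid edge at crop column ≈409 and the red marks at ≈393.5, so about 7 mm remain, which matches 124 minus 117. The inkstones are visible with a light gap between them.

Call:
play_rows:
  moves:
    - [0.02, 0.4, 0, 0, -1]
    - [0.02, 0.35, 0, 0, -1]
    - [0, 0, 0, 0, -1]
    - [0, 0, 0, 0, -0.3]
    - [0, 0, 0, 0, -0.1]
    - [0, 0, 0, 0, 0]

```text
clock: 6.05
eef_pos: [0.6227, 0.164, 0.0767]
orientation: [0.0, -0.683, 0.73, 0.0]
contact_force: [0.2, 0.2, -0.0]
gripper_width: 0.0392
```

```bash
python3 - <<'E'
from h import *
pose()
ims=[snap('top') for _ in range(3)]; c=ims[0]; im=np.mean([k['img'] for k in ims],0).astype(np.uint8)[:,:,::-1].copy()
H,S,V=cv2.split(cv2.cvtColor(im,cv2.COLOR_BGR2HSV))
d=np.array([.067,.998]); 
rm=np.array([.6122,-.0174])
for v in (156,162,168,174,180):
    row=V[v,296:325].astype(int); k=np.argmin(np.diff(row)); lo,hi=row[k+2],row[k-1]; 
    sub=k+ (row[k]-(lo+hi)/2)/max(row[k]-row[k+1],1); u=296+sub
    p=onz(c,u,v,.0705)[:2]; print(v,round(u,2),p,'past line mm',1000*(p-rm)@d)
E
```

```text
t 6.05 tcp [0.6227 0.164  0.0767] jawang -93.77 w 0.0392 F [ 0.2  0.2 -0. ] q [ 0.13  0.71 -0.61  1.67  0.49  0.92 -2.31]
156 307.49 [ 0.63616315 -0.01903531] past line mm -0.026504778869807944
162 307.58 [ 0.62392269 -0.01908348] past line mm -0.8946927693840894
168 306.75 [ 0.61173683 -0.01730213] past line mm 0.06664331715678148
174 306.57 [ 0.5995689  -0.01682903] past line mm -0.2764539913608399
180 306.57 [ 0.58742994 -0.01670103] past line mm -0.9620201756231912
```

The lid edge is within 1 mm of the line. Next is the green block: raise, then travel with a +81° spin.

Call:
play_rows:
  moves:
    - [0, 0, 4, 0, 0]
    - [0, 0, 5, 0, 0.5]
    - [-1.7, -4.9, 4, 8.1, 1]
    - [-1.7, -4.9, 0, 8.1, 1]
    - [-1.7, -4.9, 0, 8.1, 1]
    - [-1.7, -4.9, 0, 8.1, 1]
    - [-1.7, -4.9, 0, 8.1, 1]
    - [-1.7, -4.9, 0, 8.1, 1]
    - [-1.7, -4.9, 0, 8.1, 1]
    - [-1.7, -4.9, 0, 8.1, 1]
    - [-1.7, -4.9, 0, 8.1, 1]
    - [-1.7, -4.9, 0, 8.1, 1]

```text
clock: 7.7
eef_pos: [0.453, -0.3261, 0.2051]
orientation: [0.0, 0.994, -0.109, 0.0]
contact_force: [0.2, 0.3, 0.3]
gripper_width: 0.0915
```

```bash
python3 - <<'E'
from h import *
pose(); c=snap('wrist','w2.png'); print(proj(c,[.4497,-.328,.06]),np.round(c['T'],3).tolist())
t=snap('top'); im=t['img'][:,:,::-1]
cv2.imwrite('pics/bay.png',cv2.convertScaleAbs(cv2.resize(im[140:205,295:385],None,fx=7,fy=7,interpolation=cv2.INTER_CUBIC),alpha=2.5))
V=im[:,:,0]
for v in range(160,186,4): print(v,V[v,325:355].tolist())
E
```

```text
t 7.70 tcp [ 0.453  -0.3261  0.2051] jawang -12.53 w 0.0915 F [0.2 0.3 0.3] q [ 1.32  0.51 -0.98  1.8   0.47  1.09 -0.04]
[319.06844982 192.47195239] [[0.976, 0.211, 0.054, 0.467], [-0.217, 0.945, 0.245, -0.26], [0.001, -0.251, 0.968, 0.363], [0.0, 0.0, 0.0, 1.0]]
160 [20, 18, 20, 18, 17, 16, 23, 11, 40, 37, 34, 34, 46, 38, 25, 37, 34, 38, 41, 35, 41, 23, 0, 22, 14, 22, 16, 12, 21, 15]
164 [44, 43, 33, 22, 30, 25, 27, 21, 84, 84, 86, 81, 74, 76, 83, 87, 88, 87, 86, 78, 87, 39, 14, 20, 14, 21, 22, 21, 39, 22]
168 [44, 41, 41, 37, 27, 19, 18, 31, 81, 87, 79, 83, 76, 70, 73, 82, 74, 78, 74, 79, 75, 14, 20, 17, 27, 34, 44, 42, 44, 38]
172 [41, 42, 40, 43, 16, 18, 14, 33, 85, 79, 81, 85, 83, 88, 80, 80, 76, 77, 79, 83, 82, 0, 31, 28, 37, 39, 46, 42, 43, 41]
176 [19, 28, 22, 23, 25, 29, 2, 27, 83, 76, 84, 83, 80, 83, 74, 74, 79, 75, 74, 82, 63, 11, 11, 17, 14, 29, 30, 42, 43, 41]
180 [20, 16, 16, 11, 23, 22, 0, 88, 86, 82, 79, 76, 70, 75, 82, 84, 82, 85, 80, 85, 66, 14, 31, 26, 22, 23, 27, 23, 28, 20]
184 [9, 8, 12, 22, 24, 26, 17, 86, 76, 77, 77, 80, 79, 80, 76, 79, 79, 79, 80, 83, 41, 7, 23, 22, 7, 7, 4, 24, 16, 11]
```

View pics/w2.png

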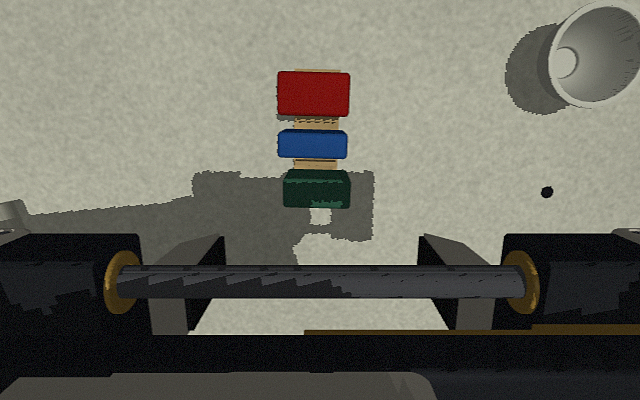

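The wrist view shows the green block at px (283–350, 168–208), against a predicted top centre of (319,192). Its long side is nearly parallel to the jaws, and blue and red lie beyond it. One numeric check from here before descending.

```bash
python3 - <<'E'
from h import *
c=snap('wrist'); im=c['img'][:,:,::-1].copy(); H,S,V=cv2.split(cv2.cvtColor(im,cv2.COLOR_BGR2HSV))
for n,m in (('g',(H>60)&(H<95)&(S>70)),('b',(H>100)&(H<125)&(S>120)),('r',((H<8)|(H>172))&(S>150))):
    m=m.astype(np.uint8)*255; m[215:]=0; m[:,:270]=0; m[:,360:]=0
    cs,_=cv2.findContours(m,cv2.RETR_EXTERNAL,cv2.CHAIN_APPROX_NONE); k=max(cs,key=cv2.contourArea)
    q=k[:,0]; x0,x1=np.percentile(q[:,0],[15,85]); 
    low=[]; 
    for x in range(int(x0),int(x1)): low.append((x,q[q[:,0]==x][:,1].max()))
    low=np.array(low); lx=np.polyfit(low[:,0],low[:,1],1)
    L=[onz(c,x,np.polyval(lx,x)+.5,.06)[:2] for x in (290,345)]; dd=L[1]-L[0]
    b=cv2.boundingRect(k); print(n,b,'near-edge angle',np.degrees(np.arctan2(dd[1],dd[0])),'edge pts',L)
    # ends of top at v near lower edge
    v=int(np.polyval(lx,316))-8; xs=np.nonzero(m[v])[0]; A,B=onz(c,xs.min()-.5,v,.06)[:2],onz(c,xs.max()+.5,v,.06)[:2]; print('  ends',A,B,'len',np.linalg.norm(B-A),'mid',(A+B)/2)
print(V[165:212,300].tolist())
# bay gap from top
t=snap('top'); cc=[onz(t,u,172,z)[:2] for u,z in ((332.5,.026),(345.7,.026))]; print(cc,np.linalg.norm(cc[1]-cc[0]))
E
```

```text
g (285, 163, 68, 38) near-edge angle -13.534544284550494 edge pts [array([ 0.41991813, -0.33493805]), array([ 0.46682927, -0.34623034])]
  ends [ 0.41735553 -0.32573422] [ 0.47417346 -0.33911903] len 0.058373198908428736 mid [ 0.44576449 -0.33242662]
b (279, 122, 70, 29) near-edge angle -14.541727431681641 edge pts [array([ 0.43106402, -0.2919779 ]), array([ 0.47610974, -0.30366252])]
  ends [ 0.42343866 -0.28287804] [ 0.48070691 -0.29638152] len 0.05883873708080946 mid [ 0.45207279 -0.28962978]
r (278, 63, 73, 45) near-edge angle -14.253757931778237 edge pts [array([ 0.43983525, -0.25817051]), array([ 0.48360365, -0.26928933])]
  ends [ 0.43243563 -0.24933352] [ 0.48880999 -0.26263621] len 0.05792262008042875 mid [ 0.46062281 -0.25598487]
[40, 32, 38, 35, 42, 37, 27, 76, 73, 81, 80, 74, 79, 80, 79, 83, 84, 92, 34, 39, 44, 36, 48, 36, 43, 41, 37, 42, 35, 35, 34, 36, 37, 44, 38, 38, 99, 86, 82, 83, 84, 84, 82, 88, 86, 85, 88]
[array([ 0.61006925, -0.0704552 ]), array([ 0.60974695, -0.09806636])] 0.027613042465608067
```

The two estimates of the green centre are within 3 mm of each other, so I'll use (0.448, -0.328) with its axis at -14°. The gap centre from the red line is (0.608, -0.083), and the stone edges agree with that.

Call:
play_rows:
  moves:
    - [-0.25, -0.1, -4, -1.5, 1]
    - [-0.25, -0.1, -4, 0, 1]
    - [0, 0, -4, 0, 1]
    - [0, 0, -3, 0, 1]
    - [0, 0, -2.2, 0, 1]
    - [0, 0, -1, 0, 1]
    - [0, 0, 0, 0, 0.6]
    - [0, 0, 0, 0, -1]
    - [0, 0, 0, 0, -1]
    - [0, 0, 0, 0, -1]
  squeeze: 20

```text
clock: 9.15
eef_pos: [0.449, -0.3271, 0.0236]
orientation: [0.0, 0.992, -0.125, 0.001]
contact_force: [-0.2, -0.3, 2.6]
gripper_width: 0.0599
```

```bash
python3 - <<'E'
from h import *
pose()
E
```

```text
t 9.15 tcp [ 0.449  -0.3271  0.0236] jawang -14.32 w 0.0599 F [-0.2 -0.3  2.6] q [ 1.17  0.73 -0.77  1.91  0.71  0.79 -0.25]
```

Call:
play_rows:
  moves:
    - [0, 0, 1, 0, -1]
    - [0, 0, 2, 0, -1]
    - [0, 0, 3, 0, -1]
    - [0, 0, 4, 0, -1]
    - [-0.17, 3, 0, 1.5, -1]
    - [-0.17, 4.5, 0, 1.5, -1]
    - [-0.17, 5, 0, 1.5, -1]
    - [-0.17, 5, 0, 1.5, -1]
    - [-0.17, 5, 0, 1.5, -1]
    - [-0.17, 5, 0, 1.5, -1]
    - [-0.17, 4.5, 0, 1.5, -1]
    - [-0.17, 3, 0, 0, -1]

```text
clock: 10.65
eef_pos: [0.4351, 0.0258, 0.1242]
orientation: [0.0, 0.999, -0.032, 0.001]
contact_force: [1.1, 0.0, -0.8]
gripper_width: 0.06
```

Call:
play_rows:
  moves:
    - [0, 0, -3, 0, -1]
    - [0, 0, -4, 0, -1]
    - [0, 0, -2, 0, -1]
    - [0, 0, -0.5, 0, -1]
    - [0, 0, 0, 0, -1]

```text
clock: 11.28
eef_pos: [0.4356, 0.0236, 0.0288]
orientation: [0.0, 0.999, -0.033, 0.001]
contact_force: [0.4, -0.7, -0.1]
gripper_width: 0.0597
```

```bash
python3 - <<'E'
from h import *
pose(); c=snap('side','s3.png'); im=c['img'][150:260,220:400,::-1]
cv2.imwrite('pics/s3c.png',cv2.convertScaleAbs(cv2.resize(im,None,fx=4,fy=4,interpolation=cv2.INTER_CUBIC),alpha=1.5))
E
```

```text
t 11.28 tcp [0.4356 0.0236 0.0288] jawang -3.79 w 0.0597 F [ 0.4 -0.7 -0.1] q [ 0.6   0.59 -0.85  2.19  0.74  0.67 -0.85]
```

View pics/s3c.png

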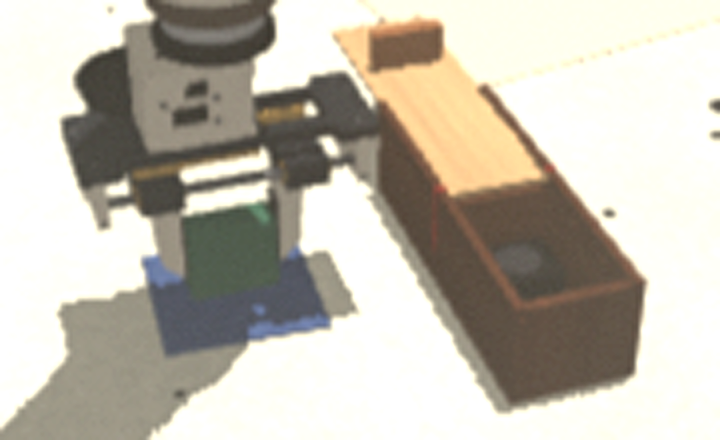

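The side view shows the green block upright between the jaws, just above the middle of the mat, and the lid edge still at the red marks. I'll lower the last ~8 mm in small steps.

Call:
play_rows:
  moves:
    - [0, 0, -0.4, 0, -1]
    - [0, 0, -0.2, 0, -1]
    - [0, 0, -0.15, 0, -1]
    - [0, 0, 0, 0, -1]

```text
clock: 11.82
eef_pos: [0.4351, 0.0233, 0.0206]
orientation: [0.0, 0.999, -0.033, 0.0]
contact_force: [-0.3, -0.6, 2.9]
gripper_width: 0.0598
```

Call:
play_rows:
  moves:
    - [0, 0, -0.05, 0, -1]
    - [0, 0, 0, 0, -1]
    - [0, 0, 0, 0, 0.5]
    - [0, 0, 0, 0, 0.9]
    - [0, 0, 0, 0, 1]
    - [0, 0, 0, 0, 1]
    - [0, 0, 4, 0, 1]
    - [0, 0, 5, 0, 1]
    - [0, 0, 0, 10, 1]
    - [0, 0, 0, 10, 1]

```text
clock: 13.08
eef_pos: [0.4355, 0.023, 0.1106]
orientation: [0.001, 0.99, 0.143, 0.001]
contact_force: [0.2, 0.5, -0.7]
gripper_width: 0.0919
```

Call:
play_rows:
  moves:
    - [0, 0, 0, 10, 1]
    - [0, 0, 0, 10, 1]
    - [0, 0, 0, 10, 1]
    - [0, 0, 0, 10, 1]
    - [0, 0, 0, 10, 1]
    - [0, 0, 0, 10, 1]
    - [0, 0, 0, 10, 1]
    - [0, 0, 0, 0, 1]

```text
clock: 14.08
eef_pos: [0.4348, 0.0236, 0.1096]
orientation: [-0.001, 0.731, 0.683, 0.0]
contact_force: [0.3, -0.9, 0.0]
gripper_width: 0.0919
```

```bash
python3 - <<'E'
from h import *
pose(); c=snap('wrist','w4.png'); print(proj(c,[.4353,.0233,.057]))
E
```

```text
t 14.07 tcp [0.4348 0.0236 0.1096] jawang 86.10 w 0.0919 F [ 0.3 -0.9  0. ] q [ 0.95  0.71 -1.36  2.15  0.85  1.01  0.62]
[319.53209286 223.86245652]
```

View pics/w4.png

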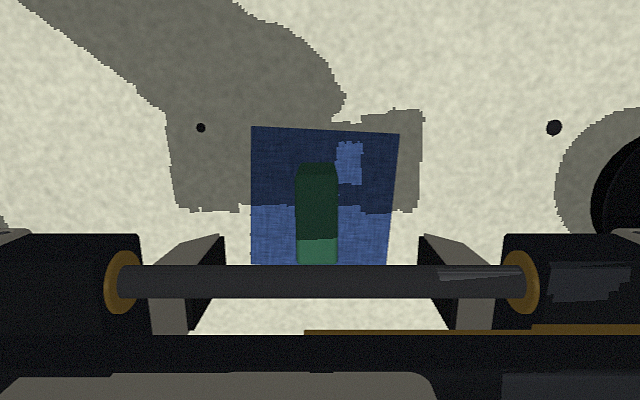

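The wrist view shows the green block standing upright on the mat at columns 296–338 (centre ≈317), square to the jaws and about 1.5 mm off centre. That is fine for a self-centring grip.

Call:
play_rows:
  moves:
    - [0, 0, -3, 0, 1]
    - [0, 0, -3, 0, 1]
    - [0, 0, -1.6, 0, 0.5]
    - [0, 0, -0.6, 0, 0]
    - [0, 0, 0, 0, -0.2]
    - [0, 0, 0, 0, -1]
    - [0, 0, 0, 0, -1]
    - [0, 0, 0, 0, -1]
  squeeze: 20

```text
clock: 15.12
eef_pos: [0.4353, 0.0233, 0.0282]
orientation: [0.0, 0.73, 0.683, 0.0]
contact_force: [0.6, -0.1, 0.4]
gripper_width: 0.0363
```

```bash
python3 - <<'E'
from h import *
pose()
E
```

```text
t 15.12 tcp [0.4353 0.0233 0.0282] jawang 86.18 w 0.0363 F [ 0.6 -0.1  0.4] q [ 0.82  0.81 -1.17  2.19  1.03  0.89  0.5 ]
```

Call:
play_rows:
  moves:
    - [0, 0, 0, 0, -1]
    - [0, 0, 0, 0, -1]
    - [0, 0, 0, 0, -1]
    - [0, 0, 1.5, 0, -1]
    - [0, 0, 4, 0, -1]
    - [0, 0, 4.5, 0, -1]
  squeeze: 20

```text
clock: 15.88
eef_pos: [0.4343, 0.0239, 0.1293]
orientation: [-0.001, 0.73, 0.684, -0.0]
contact_force: [1.2, -0.4, -0.5]
gripper_width: 0.0269
```

Call:
play_rows:
  moves:
    - [1.7, -1.05, 0, 0, -1]
    - [2.5, -1.55, 0, 0, -1]
    - [3, -1.85, 0, 0, -1]
    - [3, -1.85, 0, 0, -1]
    - [3, -1.85, 0, 0, -1]
    - [2.5, -1.55, 0, 0, -1]
    - [1.6, -0.95, 0, 0, -1]
    - [0, 0, 0, 0, -1]
    - [0, 0, 0, 0, -1]

```text
clock: 17.0
eef_pos: [0.607, -0.0824, 0.1274]
orientation: [-0.001, 0.73, 0.684, -0.0]
contact_force: [0.6, 0.3, -0.7]
gripper_width: 0.027
```

```bash
python3 - <<'E'
from h import *
pose(); c=snap('wrist','w5.png'); t=snap('top'); 
a=cv2.convertScaleAbs(c['img'][60:400:,140:500,::-1],alpha=2)
b=cv2.convertScaleAbs(cv2.resize(t['img'][135:210,280:390,::-1],None,fx=3.3,fy=3.3,interpolation=cv2.INTER_CUBIC),alpha=2)
k=np.zeros((600,800,3),np.uint8); k[:340,:360]=a; k[345:345+b.shape[0],:b.shape[1]]=b
cv2.imwrite('pics/c5.png',k)
E
```

```text
t 17.00 tcp [ 0.607  -0.0824  0.1274] jawang 86.25 w 0.0270 F [ 0.6  0.3 -0.7] q [ 0.89  0.89 -1.22  1.71  0.89  1.21  0.93]
```

View pics/c5.png

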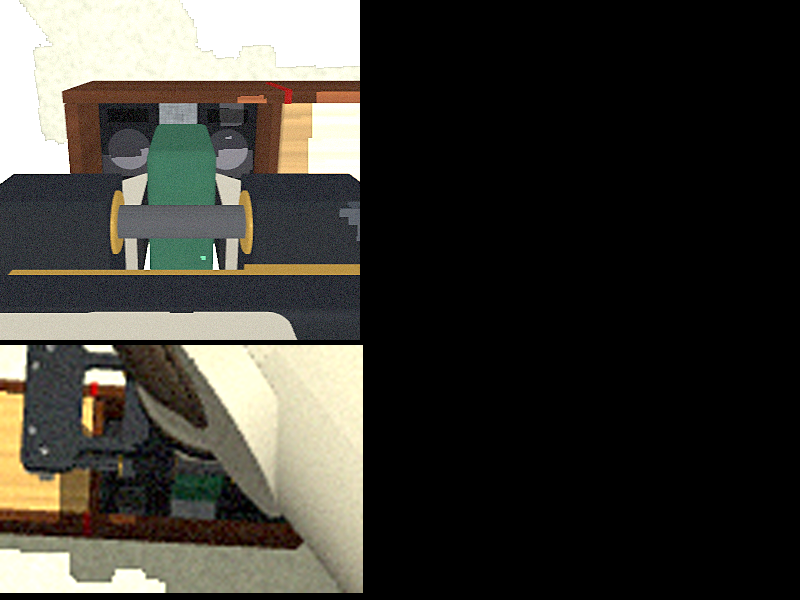

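The wrist view shows the block hanging upright between the pads, with the pale gap stripe beyond it at image columns ≈300–338. That is centred on the jaw plane (~319.5), with an inkstone on either side. I'll measure it numerically.

```bash
python3 - <<'E'
from h import *
s=pose(); c=snap('wrist'); im=c['img'].astype(int); V=im[:,:,2]
d=np.array([.067,.998]); tcp=s['eef_pos'][:2]
for v in (166,170,174,178,182):
    row=V[v,285:355]; dl=np.convolve(row,np.ones(3)/3,'same'); on=np.nonzero(row>55)[0]; a,b=285+on.min()-.5,285+on.max()+.5
    A,B=onz(c,a,v,.006)[:2],onz(c,b,v,.006)[:2]; A2,B2=onz(c,a,v,.026)[:2],onz(c,b,v,.026)[:2]
    print(v,a,b,'width .006: %.1f .026: %.1f'%(1e3*np.linalg.norm(B-A),1e3*np.linalg.norm(B2-A2)),'mid minus tcp along case y mm %.1f'%(1e3*((A+B)/2-tcp)@d), (A+B)/2)
g=(im[:,:,1]>im[:,:,0]*1.3)&(im[:,:,1]>im[:,:,2]*1.1)
for v in (190,200,210,222): 
    x=np.nonzero(g[v,270:370])[0]; print('green',v,270+x.min(),270+x.max(),'mid',270+(x.min()+x.max())/2)
for z in (.006,.026,.1): print(z,proj(c,[*tcp,z]),proj(c,[*(tcp+[.02,-.0013]),z]))
# inner bay walls in x: case rails
E
```

```text
t 17.10 tcp [ 0.6071 -0.0824  0.1277] jawang 86.27 w 0.0265 F [-0.1 -0.3 -0.5] q [ 0.89  0.89 -1.22  1.71  0.89  1.21  0.93]
166 298.5 336.5 width .006: 30.1 .026: 28.0 mid minus tcp along case y mm -2.2 [ 0.58202099 -0.08289059]
170 298.5 336.5 width .006: 30.2 .026: 28.0 mid minus tcp along case y mm -2.2 [ 0.58521572 -0.08310799]
174 298.5 336.5 width .006: 30.3 .026: 28.1 mid minus tcp along case y mm -2.2 [ 0.58842877 -0.08332663]
178 298.5 336.5 width .006: 30.4 .026: 28.2 mid minus tcp along case y mm -2.2 [ 0.5916603  -0.08354653]
182 298.5 336.5 width .006: 30.5 .026: 28.3 mid minus tcp along case y mm -2.2 [ 0.59491048 -0.08376771]
green 190 295 356 mid 325.5
green 200 291 350 mid 320.5
green 210 289 353 mid 321.0
green 222 287 355 mid 321.0
0.006 [320.20927746 196.62771613] [320.23646943 220.23742711]
0.026 [320.17708478 202.91969156] [320.20679786 228.08732178]
0.1 [320.00278851 236.98544398] [320.04742191 270.25174074]
```

Call:
play_rows:
  moves:
    - [0.08, -0.1, -2, 0, -1]
    - [0, 0, -2.5, 0, -1]
    - [0, 0, -1.5, 0, -1]
    - [0, 0, -0.5, 0, -1]
    - [0, 0, 0, 0, -1]

```text
clock: 17.77
eef_pos: [0.6087, -0.0837, 0.0625]
orientation: [-0.0, 0.73, 0.683, -0.0]
contact_force: [0.3, 0.6, -0.8]
gripper_width: 0.0268
```

Call:
play_rows:
  moves:
    - [0, 0, -0.5, 0, -1]
    - [0, 0, -0.5, 0, -1]
    - [0, 0, -0.5, 0, -1]
    - [0, 0, 0, 0, -1]

```text
clock: 18.27
eef_pos: [0.6085, -0.0842, 0.0474]
orientation: [-0.0, 0.73, 0.683, -0.0]
contact_force: [0.2, 0.1, -0.1]
gripper_width: 0.027
```

Call:
play_rows:
  moves:
    - [0, 0, -0.5, 0, -1]
    - [0, 0, -0.5, 0, -1]
    - [0, 0, -0.4, 0, -1]
    - [0, 0, 0, 0, -1]

```text
clock: 18.77
eef_pos: [0.6085, -0.084, 0.0334]
orientation: [-0.0, 0.73, 0.683, -0.0]
contact_force: [0.9, -0.1, -0.6]
gripper_width: 0.0267
```

Call:
play_rows:
  moves:
    - [0, 0, -0.1, 0, -1]
    - [0, 0, -0.1, 0, -1]
    - [0, 0, 0, 0, -1]

```text
clock: 19.15
eef_pos: [0.6088, -0.0841, 0.0319]
orientation: [0.0, 0.73, 0.683, -0.0]
contact_force: [0.5, 0.8, -0.4]
gripper_width: 0.0266
```

Call:
play_rows:
  moves:
    - [0, 0, -0.1, 0, -1]
    - [0, 0, 0, 0, -1]
    - [0, 0, 0, 0, -0.35]
    - [0, 0, 0, 0, -0.2]
    - [0, 0, 0, 0, -0.1]
    - [0, 0, 0, 0, -0.1]
    - [0, 0, 2, 0, -0.1]
    - [0, 0, 4, 0, -0.1]
    - [0, 0, 5, 0, -0.1]
    - [-5, 0, 5, 0, 0]
    - [-6, 0, 0, 0, 0]
    - [-6, 0, 0, 0, 0]

```text
clock: 20.65
eef_pos: [0.4435, -0.0835, 0.1864]
orientation: [0.001, 0.73, 0.684, -0.0]
contact_force: [0.5, 0.4, 0.8]
gripper_width: 0.0459
```

Call:
play_rows:
  moves:
    - [-3, -5, 0, 0, 0]
    - [0, -5, 0, 0, 0]
    - [0, -5, 0, 0, 0]
    - [0, -5, 0, 0, 0]
    - [0, -5, 0, 0, 0]
    - [0, 0, 0, 0, 0]

```text
clock: 21.4
eef_pos: [0.4141, -0.3384, 0.1858]
orientation: [0.001, 0.733, 0.681, -0.0]
contact_force: [-1.1, 1.3, 0.2]
gripper_width: 0.0463
```

```bash
python3 - <<'E'
from h import *
pose(); t=snap('top'); s=snap('side')
b=cv2.convertScaleAbs(cv2.resize(t['img'][135:210,225:390,::-1],None,fx=4.5,fy=4.5,interpolation=cv2.INTER_CUBIC),alpha=2)
a=cv2.convertScaleAbs(cv2.resize(s['img'][160:260,290:400,::-1],None,fx=2.4,fy=2.4,interpolation=cv2.INTER_CUBIC),alpha=2)
k=np.zeros((600,800,3),np.uint8); k[:b.shape[0],:b.shape[1]]=b; k[345:345+a.shape[0],:a.shape[1]]=a
cv2.imwrite('pics/c6.png',k)
im=t['img'][:,:,::-1].copy(); H,S,V=cv2.split(cv2.cvtColor(im,cv2.COLOR_BGR2HSV))
m=((H>60)&(H<95)&(S>70)&(V>40)).astype(np.uint8)*255; m[:,:310]=0;m[:,375:]=0;m[:145]=0;m[200:]=0
cs,_=cv2.findContours(m,cv2.RETR_EXTERNAL,cv2.CHAIN_APPROX_NONE); q=max(cs,key=cv2.contourArea); r=cv2.minAreaRect(q)
P=np.array([onz(t,u,v,.06)[:2] for u,v in cv2.boxPoints(r)]); print(r,'centre',P.mean(0),np.linalg.norm(P[1]-P[0]),np.linalg.norm(P[2]-P[1]))
ang=np.radians(-3.8); ex=np.array([np.cos(ang),np.sin(ang)]); ey=np.array([-ex[1],ex[0]]); D=P.mean(0)-[.6078,-.0833]; print('rel bay x,y mm',1e3*D@ex,1e3*D@ey)
rm=np.array([.6122,-.0174])
for v in (156,168,180):
    row=V[v,296:325].astype(int); k=np.argmin(np.diff(row)); p=onz(t,296+k+.5,v,.0705)[:2]; print('lid past line',1e3*(p-rm)@ey)
E
```

```text
t 21.40 tcp [ 0.4141 -0.3384  0.1858] jawang 85.77 w 0.0463 F [-1.1  1.3  0.2] q [ 1.61  0.76 -1.39  1.87  0.81  1.24  1.45]
((339.04864501953125, 169.22177124023438), (12.600414276123047, 28.25736427307129), 3.5763344764709473) centre [ 0.61031281 -0.08258355] 0.05798933759590138 0.025610092821577307
rel bay x,y mm 2.4597995540227053 0.8814078774839748
lid past line -0.06135594941725257
lid past line 0.5677712820895701
lid past line -0.8043263199196329
```

View pics/c6.png

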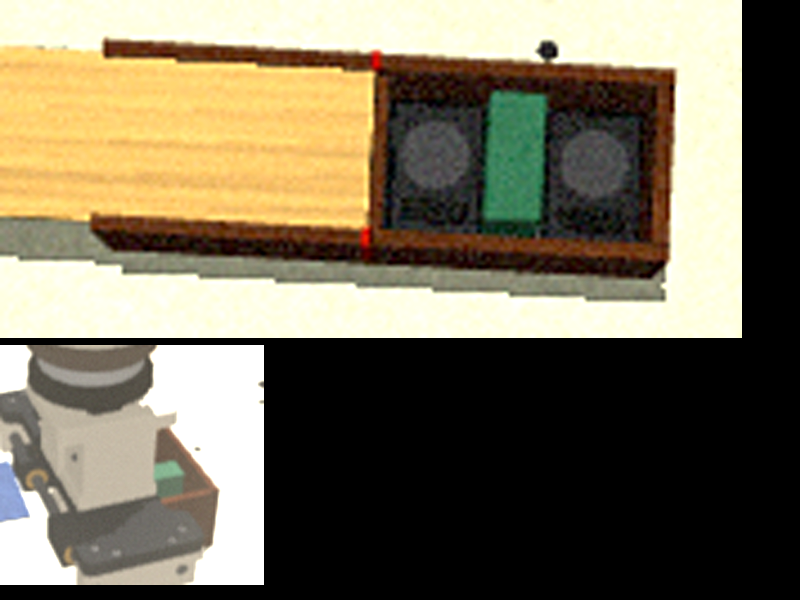

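The picture shows the block square between the two inkstones (top at crop (515,155)), with the lid edge on the red marks. One last cross-check: the block's height from two views, with the arm moved out of the side view.

Call:
play_rows:
  moves:
    - [-3, -5, 1, 0, 0]
    - [-3, -5, 1, 0, 0]
    - [-3, -5, 1, 0, 0]
    - [-3, -5, 1, 0, 0]
    - [0, 0, 0, 0, 0]

```text
clock: 22.12
eef_pos: [0.292, -0.5376, 0.2259]
orientation: [0.001, 0.733, 0.681, -0.001]
contact_force: [0.3, 0.3, 0.2]
gripper_width: 0.0462
```

```bash
python3 - <<'E'
from h import *
pose(); t=snap('top'); s=snap('side')
def mask(c,box,vmin):
    im=c['img'][:,:,::-1].copy(); H,S,V=cv2.split(cv2.cvtColor(im,cv2.COLOR_BGR2HSV)); x0,y0,x1,y1=box
    m=np.zeros(V.shape,np.uint8); m[y0:y1,x0:x1]=((H>60)&(H<95)&(S>70)&(V>vmin))[y0:y1,x0:x1]; return m*255
ms=mask(s,(330,170,390,250),30); ys,xs=np.nonzero(ms); print('side green n',len(xs),'bbox',xs.min(),xs.max(),ys.min(),ys.max())
# predicted top outline corners in side for z=.060 (down) and .068 (8 mm high), centre from top view
ang=np.radians(-3.8); ex=np.array([np.cos(ang),np.sin(ang)]); ey=np.array([-ex[1],ex[0]])
for z in (.056,.060,.064,.068):
    ctr=onz(t,339.05,169.2,z)[:2]
    P=np.array([proj(s,[*(ctr+a*.03*ex+b*.0135*ey),z]) for a in(-1,1) for b in(-1,1)]); print(z,'u %.1f-%.1f v top %.1f'%(P[:,0].min(),P[:,0].max(),P[:,1].min()),'mid',P.mean(0).round(1))
im=s['img']; cv2.imwrite('pics/s7.png',cv2.convertScaleAbs(cv2.resize(im[165:260,300:400,::-1],None,fx=6,fy=6,interpolation=cv2.INTER_CUBIC),alpha=2))
E
```

```text
t 22.12 tcp [ 0.292  -0.5376  0.2259] jawang 85.79 w 0.0462 F [0.3 0.3 0.2] q [ 1.89  0.85 -1.39  1.64  0.85  1.39  1.89]Traceback (most recent call last):
  File "<stdin>", line 6, in <module>
    return umr_minimum(a, axis, None, out, keepdims, initial, where)
ValueError: zero-size array to reduction operation minimum which has no identity
```

Call:
play_rows:
  moves:
    - [-4, -2, 0, 0, 0]
    - [-4, -2.5, 0, 0, 0]
    - [-4, -2.5, 0, 0, 0]
    - [-4, -2, 0, 0, 0]
    - [0, 0, 0, 0, 0]

```text
clock: 22.85
eef_pos: [0.1324, -0.6246, 0.2248]
orientation: [-0.001, 0.731, 0.682, -0.0]
contact_force: [-0.6, 1.2, -0.5]
gripper_width: 0.0457
```

```bash
python3 - <<'E'
from h import *
pose(); t=snap('top'); s=snap('side')
im=s['img']; cv2.imwrite('pics/s7.png',cv2.convertScaleAbs(cv2.resize(im[165:260,300:400,::-1],None,fx=6,fy=6,interpolation=cv2.INTER_CUBIC),alpha=2))
b=im[:,:,::-1].copy(); H,S,V=cv2.split(cv2.cvtColor(b,cv2.COLOR_BGR2HSV)); m=(H>60)&(H<95)&(S>70)&(V>30); m[:170]=0;m[250:]=0;m[:,:320]=0;m[:,390:]=0
ys,xs=np.nonzero(m); print(len(xs), (xs.min(),xs.max(),ys.min(),ys.max()) if len(xs) else '')
ang=np.radians(-3.8); ex=np.array([np.cos(ang),np.sin(ang)]); ey=np.array([-ex[1],ex[0]])
for z in (.056,.060,.064,.068):
    ctr=onz(t,339.05,169.2,z)[:2]
    P=np.array([proj(s,[*(ctr+a*.03*ex+b*.0135*ey),z]) for a in(-1,1) for b in(-1,1)]); print(z,P.round(1).tolist())
E
```

```text
t 22.85 tcp [ 0.1324 -0.6246  0.2248] jawang 86.01 w 0.0457 F [-0.6  1.2 -0.5] q [ 2.13  0.9  -1.39  1.57  0.89  1.43  2.18]
0 
0.056 [[346.8, 218.4], [342.7, 212.4], [368.3, 213.8], [363.9, 208.1]]
0.06 [[346.6, 217.1], [342.5, 211.2], [368.2, 212.6], [363.8, 206.8]]
0.064 [[346.4, 215.9], [342.3, 209.9], [368.1, 211.3], [363.6, 205.6]]
0.068 [[346.2, 214.6], [342.1, 208.7], [367.9, 210.1], [363.5, 204.4]]
```

View pics/s7.png

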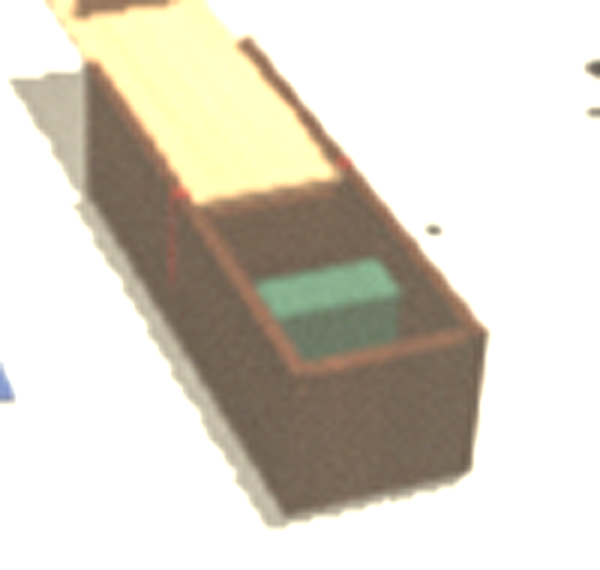

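The top corners in the side view are at px (343,212), (363,208.3), (366.7,213.7) and (346.3,218). They match the projection for a top height of 56–60 mm, so the block is fully down and level. I'm handing in.

```bash
python3 -c "
from rig import env
print(env.hand_in())"
```

```text
the job is handed in; nothing more can be done
None
```

The job is handed in. The lid is open at the red line, and the green block sits fully down between the two inkstones. It was stood on the blue mat first and regripped there. The run took about 23 s of the 72 s allowed; the hand-in gives no verdict.

**What I did:**
- I pulled the lid about 124 mm by its rib.
- I lifted the green block out of the rack by its ends, stood it on the mat and let go.
- I took it again by its broad faces and lowered it into the gap. No notable contact force showed on the way down.

**Last checks:**
- **Lid:** its edge is within about 1 mm of the red line.
- **Block position:** about 2.5 mm off mid-width and 1 mm off in y, and square to the case.
- **Block height:** the side view puts its top at 56–60 mm against the nominal 60 mm, so it is fully down and level.
- **Inkstones:** they looked flat at the two ends of the bay. I judged this by eye from the picture and did not measure it.
- **Other objects:** I did not re-measure the red and blue blocks, bowl or pot at the end. The wrist force stayed below 6 N in every reading.

**Checks that failed or disagreed:**
- One side-view check failed because the arm blocked the camera, so I moved it away and looked again.
- The automatic colour mask found no green in the side view, so I read those corners by eye.
- The two estimates of the green block's centre in the rack differed by about 3 mm.

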